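Fetch the square ink bottle from the guarded carousel

ROBOT

A 6-joint arm with a two-finger parallel gripper is mounted at the origin on the work surface. World frame = base frame: x ahead of the robot, y to its left, z up, the work surface at z = 0. Lengths are in m, angles in rad, forces in N, time in s.
With the tool pointing down it reaches from about 0.375 to 0.975 m from the base axis. Payload 3.8 kg.
Tool frame: the origin (TCP) lies midway between the tips of the shut fingers; the grasp point (between the pads) lies 19 mm behind it; z points along the fingers, y is the line along which they close (so a half turn about z gives the same grasp; the last joint's range is limited). The gripper opens to 85 mm and grips with 20 to 120 N. Pads are 22 mm wide; open, the fingers measure 114 mm over their backs; the gripper's body (76 mm by 85 mm) begins 54 mm behind the grasp point. The pads swing forward as they close: fully open they stand 13 mm farther back than shut.
Start: joints at [1.104, 0.264, 1.604, -0, 1.274, -0.037], TCP at [0.281, 0.614, 0.231] pointing down, gripper open.
Joint ranges: [-2.63, 2.63], [-0.94, 2.18], [0.31, 2.57], [-1.31, 4.45], [0, 2.66], [-2.55, 2.55]. Speed limits (rad/s): [2.57, 2.57, 3.14, 3.14, 3.14, 3.14].

INTERFACE

Orientations are given as a rotation vector (axis times angle).
In Python, from workcell import status, read_camera, workorder, masks_of gives the robot as it stands.
- The arm moves only by the tool drive_tool, never from a script. Its argument "rows" is a list of rows, each a list of 7 numbers: the turn, a rotation vector about the tool's x, y, z in degrees, then the shift along the tool's x, y, z in m, then the opening, from 0 (shut) to 1 (fully open). In form: [[ax, ay, az, tx, ty, tz, claw], ...]. A call has 1 to 8 rows; each row shifts and turns the commanded pose from where the row before left it, along the tool's axes as they then stand; what a row does not reach is not made up. A row lasts 1/12 s, in which the tool goes at most 41.7 mm and 7.16 degrees, less where a joint would pass 70% of its speed; a pose out of reach is approached as far as the arm can. A call is refused whole if a number of a shift passes 0.0417 or a number of a turn 7.16, either way. A call with a gripper value outside its range is refused whole. The fingers move at their own pace and stop on an object; "force" is the grip in N (left out, the last holds). Time passes only in rows, so rows that do not move let the fingers close. It gives the time, the measured TCP pose, the force, the opening and the grip force at its end, in the units of the state.
- status.read_state(): the state, without advancing time (a new reading comes with each control period).
- read_camera(name): name is "side" or "top" or "wrist"; returns a dict with "color" (480x640x3 uint8, red, green, blue), "intrinsics" (3x3 intrinsics, pixels), "world_from_camera" (4x4, takes a point from camera to world coordinates); the wrist camera has in their place "mount" (4x4, takes a point from camera to tool coordinates, whose origin is the TCP and whose axes are the flange's). Camera axes: x right, y up, looking along -z (the intrinsics and any distortion apply to the point x, -y, -z); pixel columns grow to the right and rows downward; lengths in m; the calibration is good to about 2 mm. The wrist camera is an equidistant fisheye: a pixel r from the principal point sees the ray r / f radians off the axis. A picture is of the moment at which its call begins: read the wrist's pose just before it. There is no depth.
- workorder.finish_job(): hands the job in; it is judged then, once.
Trained networks look in a picture, given as the dict that the camera call returned (one of the last four; its "shot" number tells which), for a name from the list of things; names that differ only in an ending like _2 or _b are one class to them, and where a whole thing is asked for, a point or a joint stands for the part that bears it (a point fixed in the world has none). Each returns a list of dicts, best first, with "score" (0 to 1); they miss things now and then, are a little off and sometimes report something else, mostly with a low value. They report only what shows in the picture. A call takes as long as a camera call. They do not tell look-alikes from the thing itself.
- masks_of(picture, name): "mask" (480x640 bool, what is visible of it) and "bbox" ([left, top, right, bottom] in pixels, round what is visible of it).
The state is a dict: "time": time; "q": joint angles; "joint_vel": joint speeds; "joint_torque": joint torques, N m; "tool_pos": TCP position; "tcp_rot": TCP orientation; "wrist_force": force on the tool from outside, world axes, zero at the start; "torque": the same for the moment, N m; "width": opening from 0.0 (shut) to 1.0 (fully open); "grip_force": force on a finger pad.
Only numpy, scipy, OpenCV 4.12 (cv2) and the standard library are available. Lean on these libraries where they do the work, as an engineer would, in place of code of your own. Each camera call takes 0.05 s, during which the arm holds its last target. There are 200 camera calls.

TASK

Turn the ink carousel until the square ink bottle stands in the middle of the gap in the wire guard, and let it come to rest there. Then lift that bottle up out of its pocket through the gap and set it down gently, upright, on the floor of the small steel ink tray, and let go. Do not tip it, leave the other three bottles standing in their pockets and do not disturb the mug.

Things in the scene. Friction and masses are not known exactly. Their poses are not given: they have to be found in the camera images.
- stand: fixed dark steel base disc, 332 mm across, 12 mm high. Origin: centre of underside, on the table; its -x points through the middle of the gap in its wire guard. Guard: flat C-shaped grille of 6 mm wires, centred 142 mm above the table, 45 to 158 mm from the axis, with thin posts at 158 mm; open over 62 degrees either side of -x. Nothing comes out between its wires
- turntable: plywood turntable, 290 mm across, turns about the stand's vertical axis, either way, at least 1.5 turns; stays where left (friction 0.08 N m). Origin: on the axis, at its underside, 14 mm above the table. Four open square pockets, 56 mm inside, walls 14 mm high, 3 mm thick, centred 95 mm from the axis along its -x, -y, +x, +y; floors 12 mm above the origin
- knob (a point): centre of the turntable's black bar knob, on the axis, 183 mm above the table, on a 24 mm column; turns with the turntable, same axes. The bar is 60 mm long along x, 14 mm wide along y and 36 mm high (165 to 201 mm above the table): pinch it across its width and turn
- square_bottle: the wanted bottle, the only square one: dark, cream label band, body 48 x 48 mm, 80 mm high, with a round black cap 30 mm across and 20 mm high on top; 100 mm in all, 0.17 to 0.34 kg. Origin: centre of underside; z up, x and y square to its sides. Starts in a pocket under the guard, over 60 degrees from the gap's middle, sides parallel to the pocket's walls
- low_jar: low round dark jar with wide black lid, 50 mm across, 62 mm high, in the pocket nearest the gap at the start. Origin: centre of underside. Leave in its pocket
- round_bottle: round dark bottle, 50 mm across, 100 mm high, narrow black cap 28 mm across, in another pocket. Origin: centre of underside. Leave in its pocket
- thin_bottle: round dark bottle, 47 mm across, 84 mm high, tall black cap 45 mm across, in another pocket. Origin: centre of underside. Leave in its pocket
- ink_tray: fixed shallow square steel tray, 120 x 120 mm outside, 18 mm high, walls and floor 5 mm thick (110 mm inside), open on top. Origin: centre of its underside, on the table; x and y along its sides
- sketchbook: fixed open sketchbook lying flat, 210 x 300 mm, 13 mm thick, beyond the tray on the robot's right. Origin: centre of underside
- mug: loose white mug, 80 mm across, 95 mm high, handle at +y, far side of the table. Origin: centre of underside. Leave alone
Things that resemble listed ones, but are neither listed nor needed, are in the scene too. What is shaped like the square_bottle but red is not meant. Of the things like the ink_tray, leave any that is blue; of the rest the smaller one is meant.

How it is judged:
By the outcome, as a careful person would: the job done as asked, in the order asked, and still so for the second after the job is handed in, with the robot touching nothing.
It also fails if it takes over 67 s, if anything falls off the work surface, if the arm or the gripper's body presses on something with over 40 N, if the wrist force passes 120 N, or if a joint passes its speed limit or range.

## Working session

There is one attempt and no reset: what is moved stays moved. The work goes in short steps, Python scripts to look and compute and a tool call to move; the robot and the scene stay as the last step left them, time stands still between calls to the robot, and variables do not carry over. Pictures are saved under pics/ and viewed, at most 13 in all, crops included, and the job is handed in when it is done.

Besides the shell and the picture viewer there is one more tool, called after "Call:" as name(argument=value, ...) on one line, values as JSON. drive_tool: Moves the arm, as the interface text tells. Its arguments: {"type":"object","properties":{"rows":{"type":"array"},"force":{"type":"number"}},"required":["rows"]}

```bash
mkdir -p pics; ls; cat > h.py <<'E'
import numpy as np, cv2
from scipy.spatial.transform import Rotation as R
from workcell import status, read_camera, workorder, masks_of
def save(p,n): cv2.imwrite('pics/'+n,p['color'][:,:,::-1])
def proj(p,X):
    T=np.linalg.inv(p['world_from_camera']);c=T[:3,:3]@np.asarray(X,float)+T[:3,3]
    K=p['intrinsics'];return K[0,0]*c[0]/-c[2]+K[0,2],K[1,1]*-c[1]/-c[2]+K[1,2]
def ray(p,uv,z):
    K=p['intrinsics'];d=np.array([(uv[0]-K[0,2])/K[0,0],-(uv[1]-K[1,2])/K[1,1],-1])
    T=p['world_from_camera'];w=T[:3,:3]@d;o=T[:3,3];return o+w*(z-o[2])/w[2]
E
python3 - <<'E'
from h import *
for n in ['top','side']:
    p=read_camera(n);save(p,n+'1.png');print(n,p.keys(),p['world_from_camera'].round(3).tolist(),p['intrinsics'].tolist())
    for nm in ['stand','turntable','knob','square_bottle','low_jar','round_bottle','thin_bottle','ink_tray','mug','sketchbook']:
        for m in masks_of(p,nm): print(nm,round(m['score'],2),np.round(m['bbox']).tolist())
print(status.read_state())
E
```

```text
pics
top dict_keys(['color', 'intrinsics', 'world_from_camera', 'shot']) [[0.004, 0.982, -0.189, 0.24], [-1.0, 0.001, -0.015, -0.157], [-0.015, 0.189, 0.982, 1.297], [0.0, 0.0, 0.0, 1.0]] [[444.7293324647817, 0.0, 316.05977020273866], [0.0, 444.7293324647817, 229.83346475321227], [0.0, 0.0, 1.0]]
stand 0.58 [165.0, 139.0, 289.0, 259.0]
turntable 0.84 [182.0, 156.0, 279.0, 250.0]
knob 0.63 [183.0, 156.0, 281.0, 254.0]
square_bottle 0.77 [319.0, 266.0, 338.0, 290.0]
square_bottle 0.6 [246.0, 197.0, 270.0, 224.0]
low_jar 0.65 [205.0, 224.0, 230.0, 245.0]
round_bottle 0.6 [186.0, 178.0, 204.0, 202.0]
thin_bottle 0.6 [229.0, 158.0, 252.0, 180.0]
ink_tray 0.96 [334.0, 294.0, 408.0, 369.0]
ink_tray 0.9 [386.0, 126.0, 437.0, 172.0]
ink_tray 0.68 [340.0, 214.0, 387.0, 261.0]
ink_tray 0.3 [229.0, 164.0, 251.0, 179.0]
ink_tray 0.25 [180.0, 157.0, 279.0, 252.0]
mug 0.9 [339.0, 127.0, 367.0, 165.0]
sketchbook 0.65 [415.0, 185.0, 517.0, 256.0]
side dict_keys(['color', 'intrinsics', 'world_from_camera', 'shot']) [[0.857, 0.247, -0.453, -0.07], [-0.515, 0.451, -0.729, -1.041], [0.024, 0.858, 0.513, 
[... 886 characters left out ...]
60.0, 350.0, 554.0, 480.0]
{'time': 1.1, 'q': array([ 1.10406467e+00,  2.63863637e-01,  1.60399717e+00,  2.25507331e-05,
        1.27368081e+00, -3.68850202e-02]), 'joint_vel': array([ 0.00017249, -0.00027651,  0.00077685,  0.00036613, -0.00160953,
        0.0009073 ]), 'joint_torque': array([-1.59465359e-03, -5.15091991e+01, -3.67730820e+01, -9.41340249e-05,
        1.18351796e-03,  7.88958317e-06]), 'tool_pos': array([0.28128115, 0.61360514, 0.23130578]), 'tcp_rot': array([-6.70023742e-01, -3.06930306e+00, -8.60799105e-05]), 'wrist_force': array([ 0.32900922,  0.62173012, -0.34412674]), 'torque': array([-0.05725807,  0.02020348,  0.01436514]), 'grip_force': 0.0, 'width': 1.001036355009136}
```

View pics/top1.png

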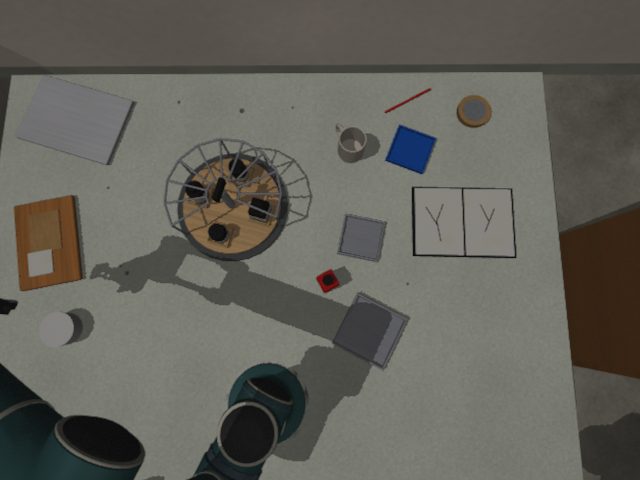

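View pics/side1.png

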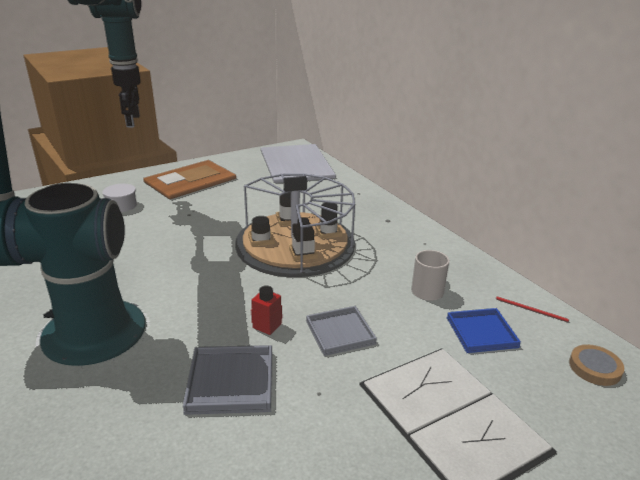

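```bash
cat > fit.py <<'E'
from h import *
from scipy.optimize import least_squares
pt=read_camera('top');ps=read_camera('side')
def wood(p,box):
    c=p['color'].astype(int);m=((c[:,:,0]-c[:,:,2])>45);o=np.zeros_like(m);l,t,r,b=box;o[t:b,l:r]=m[t:b,l:r];return o
W=[]
for p,b in((pt,(160,135,300,265)),(ps,(230,170,360,280))):
    m=wood(p,b);h=cv2.convexHull(np.argwhere(m)[:,::-1].astype(np.int32))[:,0];print(m.sum(),h.min(0),h.max(0));W.append((p,h))
# rough centre: hull points lie on circle r=.145 at z=.026
for p,h in W:
    P=np.array([ray(p,q,0.026)[:2] for q in h])
    f=lambda x:np.hypot(*(P-x[:2]).T)-x[2]
    s=least_squares(f,[*P.mean(0),.145],loss='soft_l1',f_scale=.003);print(s.x,np.abs(s.fun).max())
for nm in ['square_bottle','low_jar','round_bottle','thin_bottle','ink_tray','mug','sketchbook']:
    for p in(pt,ps):
        for m in masks_of(p,nm)[:3]:
            r=cv2.minAreaRect(np.argwhere(m['mask'])[:,::-1].astype(np.int32))
            print(nm,p is pt and 'T' or 'S',round(m['score'],2),np.round(r[0]),np.round(r[1]),round(r[2],1),ray(p,r[0],.015 if 'tray' in nm else .08).round(3)[:2])
def crop(p,box,n,k):
    l,t,r,b=box;return cv2.resize(p['color'][t:b,l:r,::-1],None,fx=k,fy=k,interpolation=cv2.INTER_CUBIC)
a=crop(pt,(160,133,300,263),0,2.8*1);b=crop(ps,(230,167,370,297),0,2.8)
cv2.imwrite('pics/c1.png',np.hstack([a,b]))
E
python3 fit.py
```

```text
3079 [183 159] [277 252]
1790 [230 172] [346 264]
[0.5596745  0.11430475 0.14209401] 0.005469842624875071
[0.59634821 0.30406962 0.29888055] 0.07819276077666559
square_bottle T 0.84 [328. 280.] [17. 17.] 60.9 [ 0.335 -0.17 ]
square_bottle T 0.76 [260. 209.] [19. 20.] 16.7 [0.533 0.021]
square_bottle S 0.68 [266. 309.] [46. 30.] 90.0 [ 0.316 -0.207]
square_bottle S 0.68 [452. 423.] [192.  99.] 42.3 [ 0.447 -0.628]
square_bottle S 0.58 [303. 235.] [37. 22.] 85.9 [0.535 0.027]
low_jar T 0.55 [219. 232.] [21. 18.] 45.0 [0.467 0.134]
low_jar T 0.53 [231. 206.] [94. 96.] 90.0 [0.542 0.103]
low_jar S 0.93 [260. 229.] [26. 19.] 90.0 [0.451 0.109]
round_bottle T 0.79 [197. 192.] [23. 16.] 45.0 [0.585 0.201]
round_bottle S 0.72 [284. 206.] [27. 11.] 90.0 [0.569 0.193]
round_bottle S 0.38 [289. 233.] [96. 92.] 53.3 [0.51  0.054]
thin_bottle T 0.82 [239. 169.] [25. 15.] 60.3 [0.65  0.085]
thin_bottle T 0.33 [231. 205.] [95. 95.] 4.8 [0.544 0.104]
thin_bottle S 0.93 [328. 218.] [31. 16.] 90.0 [0.642 0.078]
ink_tray T 0.82 [411. 149.] [40. 39.] 20.6 [ 0.737 -0.422]
ink_tray T 0.74 [361. 237.] [41. 41.] 11.3 [ 0.465 -0.269]
ink_tray T 0.66 [370. 331.] [59. 58.] 27.6 [ 0.198 -0.289]
ink_tray S 0.88 [483. 330.] [43. 70.] 85.0 [ 0.732 -0.429]
ink_tray S 0.81 [341. 330.] [43. 64.] 77.2 [ 0.46  -0.274]
ink_tray S 0.72 [226. 379.] [69. 91.] 88.1 [ 0.188 -0.291]
mug T 0.85 [351. 143.] [38. 30.] 90.0 [ 0.73  -0.238]
mug S 0.75 [429. 275.] [34. 50.] 10.9 [ 0.7   -0.273]
sketchbook T 0.84 [464. 222.] [ 72. 105.] 90.0 [ 0.497 -0.551]
sketchbook S 0.89 [452. 423.] [191.  99.] 41.9 [ 0.446 -0.627]
```

View pics/c1.png

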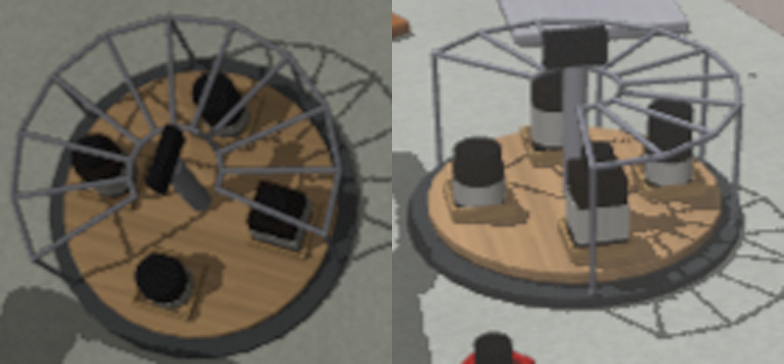

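```bash
cat > geo.py <<'E'
from h import *
pt=read_camera('top');ps=read_camera('side')
T=lambda x,y,z:ray(pt,(160+x/2.8,133+y/2.8),z)[:2].round(4)
S=lambda x,y,z:ray(ps,(230+(x-392)/2.8,167+y/2.8),z)[:2].round(4)
c=np.array([.5597,.1143])
print('knob',T(165,158,.192),S(576,47,.183), 'ends knob',T(174,128,.201),T(155,190,.201))
for n,q in dict(gl=T(35,261,.142),gr=T(325,235,.142),sgr=S(593,163,.142),sgl=S(434,52,.142),sgl_i=T(135,195,.142),gri=T(220,170,.142)).items():
    d=q-c;print(n,q,np.hypot(*d).round(3),np.degrees(np.arctan2(d[1],d[0])).round(1))
for n,q in dict(sqcapS=S(597,150,.126),jarS=S(478,146,.088),rnd=T(93,147,.126),jarT=T(160,268,.088),thinS=S(668,104,.11),thinT=T(210,88,.11)).items():
    d=q-c;print(n,q,np.hypot(*d).round(3),np.degrees(np.arctan2(d[1],d[0])).round(1))
E
python3 geo.py
```

```text
knob [0.5585 0.1118] [0.5619 0.1145] ends knob [0.5845 0.1026] [0.5257 0.1174]
gl [0.4715 0.2434] 0.156 124.3
gr [ 0.497  -0.0321] 0.159 -113.2
sgr [ 0.5026 -0.0244] 0.15 -112.4
sgl [0.4758 0.2487] 0.158 122.0
sgl_i [0.5361 0.1512] 0.044 122.6
gri [0.5609 0.0704] 0.044 -88.4
sqcapS [0.5319 0.0204] 0.098 -106.5
jarS [0.471  0.1428] 0.093 162.2
rnd [0.5887 0.1992] 0.09 71.1
jarT [0.4753 0.137 ] 0.087 164.9
thinS [0.654  0.0958] 0.096 -11.1
thinT [0.6547 0.0898] 0.098 -14.5
```

```bash
cat > to.py <<'E'
from h import *
import sys
# usage: x y z yawY(deg dir of tool y, mod180)
a=list(map(float,sys.argv[1:]))
s=status.read_state();M=R.from_rotvec(s['tcp_rot']).as_matrix()
y=np.degrees(np.arctan2(M[1,1],M[0,1]))
print('t',s['time'],'pos',s['tool_pos'].round(4),'ydir',y.round(2),'tilt',np.degrees(np.arccos(-M[2,2])).round(2),'q',s['q'].round(3),'w',round(s['width'],3),'F',s['wrist_force'].round(1),'grip',round(s['grip_force'],1))
if len(a)>2: print('tool shift',(M.T@(np.array(a[:3])-s['tool_pos'])).round(4))
if len(a)>3: print('az',(-((a[3]-y+90)%180-90)).round(2))
E
python3 to.py .560 .114 .231 75
```

```text
t 2.0 pos [0.2813 0.6136 0.2313] ydir 65.37 tilt 0.0 q [ 1.104  0.264  1.604 -0.     1.274 -0.037] w 1.001 F [-0.1 -0.   0.5] grip 0.0
tool shift [-4.616e-01 -3.380e-01  3.000e-04]
az -9.63
```

Call:
drive_tool(rows=[[0,0,0,-0.033,-0.024,-0.005,1],[0,0,0,-0.033,-0.024,-0.005,1],[0,0,0,-0.033,-0.024,-0.005,1],[0,0,0,-0.033,-0.024,-0.005,1],[0,0,0,-0.033,-0.024,0,1],[0,0,0,-0.033,-0.024,0,1],[0,0,0,-0.033,-0.024,0,1],[0,0,0,-0.033,-0.024,0,1]])

```text
time: 2.67
tool_pos: [0.4418, 0.3273, 0.2516]
tcp_rot: [0.669, 3.069, 0.001]
wrist_force: [0.5, 0.7, -0.5]
width: 0.999
grip_force: 0.0
```

Call:
drive_tool(rows=[[0,0,0,-0.033,-0.024,0,1],[0,0,0,-0.033,-0.024,0,1],[0,0,0,-0.033,-0.024,0,1],[0,0,0,-0.033,-0.024,0,1],[0,0,0,-0.033,-0.024,0,1],[0,0,0,-0.033,-0.026,0,1],[0,0,-4.8,0,0,0,1],[0,0,-4.8,0,0,0,1]])

```text
time: 3.33
tool_pos: [0.5614, 0.1113, 0.2513]
tcp_rot: [0.412, 3.114, -0.0]
wrist_force: [-0.9, 0.3, -0.2]
width: 1.001
grip_force: 0.0
```

```bash
python3 to.py .560 .114 .231 75; python3 - <<'E'
from h import *
s=status.read_state();p=read_camera('wrist');save(p,'w1.png');print(p['mount'].round(4).tolist(),p['intrinsics'].tolist())
E
```

```text
t 3.3333 pos [0.5614 0.1113 0.2513] ydir 74.93 tilt 0.02 q [ 0.152  0.058  1.804 -0.     1.279 -1.155] w 1.001 F [-0.9  0.3 -0.2] grip 0.0
tool shift [0.002  0.0023 0.0203]
az -0.07
[[0.0, 0.9593, 0.2823, 0.0719], [1.0, -0.0002, 0.0004, 0.0004], [0.0005, 0.2823, -0.9593, -0.1429], [0.0, 0.0, 0.0, 1.0]] [[371.64829954431775, 0.0, 312.21539251191626], [0.0, 371.64829954431775, 239.93606075664243], [0.0, 0.0, 1.0]]
```

View pics/w1.png

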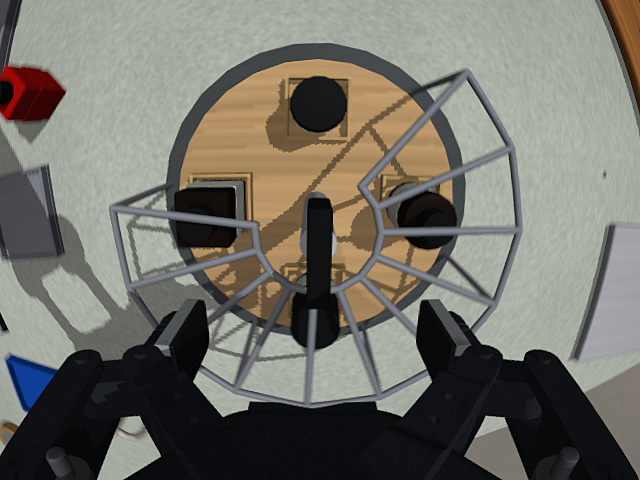

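```bash
cat >> h.py <<'E'
def wray(p,s,uv,z):
    K=p['intrinsics'];dx,dy=uv[0]-K[0,2],uv[1]-K[1,2];r=np.hypot(dx,dy);t=r/K[0,0];k=np.sin(t)/max(r,1e-9)
    d=np.array([dx*k,-dy*k,-np.cos(t)]);A=p['mount'];M=R.from_rotvec(s['tcp_rot']).as_matrix()
    w=M@A[:3,:3]@d;o=s['tool_pos']+M@A[:3,3];return (o+w*(z-o[2])/w[2])[:2]
def ang(d): return np.degrees(np.arctan2(d[1],d[0])).round(1)
E
python3 - <<'E'
from h import *
s=status.read_state();p=read_camera('wrist');c0=p['color'].astype(int)
def wd(lo):
    m=((c0[:,:,0]-c0[:,:,2])>lo);m[:40]=0;m[340:]=0;m[:,:165]=0;m[:,475:]=0;return m
h=cv2.convexHull(np.argwhere(wd(45))[:,::-1].astype(np.int32))[:,0]
from scipy.optimize import least_squares
P=np.array([wray(p,s,q,.026) for q in h])
r=least_squares(lambda x:np.hypot(*(P-x[:2]).T)-x[2],[.56,.114,.145],loss='soft_l1',f_scale=.002);print('disc',r.x.round(4),np.abs(r.fun).max())
c=r.x[:2]
W=lambda u,v,z:wray(p,s,(u,v),z)
print('knob top edges',W(307,197,.201).round(4),W(333,197,.201).round(4),W(306,292,.201).round(4),W(331,292,.201).round(4))
for n,q in dict(lo=W(113,208,.142),li=W(257,225,.142),ro=W(466,71,.142),ri=W(361,186,.142)).items():print(n,q.round(4),np.hypot(*(q-c)).round(4),ang(q-c))
print('jar',W(319,104,.088).round(4),ang(W(319,104,.088)-c))
print('jarpocket dir (bottom edge)',ang(W(289,136,.04)-W(349,136,.04)),'sqpocket top edge',ang(W(189,174,.04)-W(251,173,.04)))
K=p['intrinsics']
E
```

```text
disc [0.5596 0.1158 0.1438] 0.0011457123028542071
knob top edges [0.5229 0.1199] [0.5263 0.1331] [0.5753 0.1052] [0.579 0.119]
lo [ 0.4997 -0.0288] 0.1565 -112.5
li [0.5426 0.0773] 0.0421 -113.8
ro [0.4708 0.2484] 0.1596 123.8
ri [0.5343 0.1543] 0.0461 123.3
jar [0.4691 0.1425] 163.6
jarpocket dir (bottom edge) -104.6 sqpocket top edge -105.6
```

Call:
drive_tool(rows=[[0,0,0,0.003,0.0041,0,1],[0,0,0,0,0,0.025,1],[0,0,0,0,0,0.025,1],[0,0,0,0,0,0.025,1],[0,0,0,0,0,0.016,1],[0,0,0,0,0,0,0.5],[0,0,0,0,0,0,0],[0,0,0,0,0,0,0]], force=40)

```text
time: 4.1
tool_pos: [0.5591, 0.1197, 0.1617]
tcp_rot: [0.41, 3.113, 0.001]
wrist_force: [0.0, 0.1, 0.7]
width: 0.607
grip_force: 0.0
```

Call:
drive_tool(rows=[[0,0,0,0,0,0,0],[0,0,0,0,0,0,0],[0,0,0,0,0,0,0],[0,0,0,0,0,0,0],[0,0,0,0,0,0,0]])

```text
time: 4.52
tool_pos: [0.5588, 0.1158, 0.1629]
tcp_rot: [0.41, 3.113, -0.008]
wrist_force: [-3.3, -10.1, 7.4]
width: 0.248
grip_force: 38.8
```

```bash
python3 to.py .5596 .116 .160 75
```

```text
t 4.5167 pos [0.5588 0.1158 0.1629] ydir 75.0 tilt 0.32 q [ 0.164  0.121  1.903 -0.006  1.117 -1.142] w 0.248 F [ -3.3 -10.1   7.4] grip 38.8
tool shift [-0.0008  0.0004  0.0029]
az 0.0
```

Call:
drive_tool(rows=[[0,0,0,0,-0.004,0,0],[0,0,2,0,0,0,0],[0,0,4,0,0,0,0],[0,0,4,0,0,0,0],[0,0,4,0,0,0,0],[0,0,4,0,0,0,0],[0,0,4,0,0,0,0],[0,0,4,0,0,0,0]])

```text
time: 5.18
tool_pos: [0.559, 0.1161, 0.1629]
tcp_rot: [1.105, 2.937, 0.005]
wrist_force: [-1.0, 2.3, 3.9]
width: 0.245
grip_force: 39.1
```

Call:
drive_tool(rows=[[0,0,4,0,0,0,0],[0,0,4,0,0,0,0],[0,0,4,0,0,0,0],[0,0,4,0,0,0,0],[0,0,4,0,0,0,0],[0,0,4,0,0,0,0],[0,0,4,0,0,0,0],[0,0,4,0,0,0,0]])

```text
time: 5.85
tool_pos: [0.5596, 0.1165, 0.163]
tcp_rot: [1.872, 2.519, 0.009]
wrist_force: [1.9, 3.6, 2.3]
width: 0.245
grip_force: 39.0
```

Call:
drive_tool(rows=[[0,0,4,0,0,0,0],[0,0,3,0,0,0,0],[0,0,2,0,0,0,0],[0,0,2,0,0,0,0],[0,0,0,0,0,0,0],[0,0,0,0,0,0,0]])

```text
time: 6.35
tool_pos: [0.5598, 0.1166, 0.163]
tcp_rot: [2.101, 2.333, 0.01]
wrist_force: [2.6, 5.2, 4.6]
width: 0.246
grip_force: 39.2
```

```bash
python3 to.py .5596 .116 .160 5.5; python3 - <<'E'
from h import *
s=status.read_state();p=read_camera('wrist');save(p,'w2.png')
E
```

```text
t 6.35 pos [0.5598 0.1166 0.163 ] ydir 5.99 tilt 0.39 q [0.16  0.119 1.906 0.002 1.11  0.055] w 0.246 F [2.6 5.2 4.6] grip 39.2
tool shift [-0.0005 -0.0003  0.003 ]
az 0.49
```

View pics/w2.png

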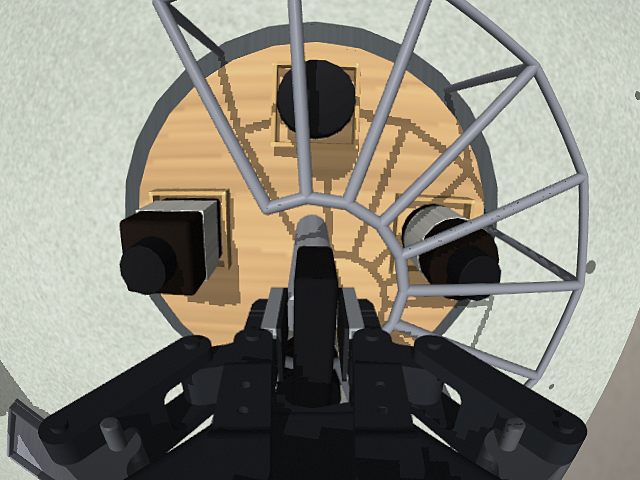

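Call:
drive_tool(rows=[[0,0,0.4,0,0,0,0],[0,0,0,0,0,0,0.5],[0,0,0,0,0,0,1],[0,0,0,0,0,0,1],[0,0,0,0,0,0,1],[0,0,0,0,0,0,1],[0,0,0,0,0,0,1],[0,0,0,0,0,-0.02,1]])

```text
time: 7.07
tool_pos: [0.554, 0.1143, 0.1758]
tcp_rot: [-2.107, -2.323, 0.011]
wrist_force: [-1.2, 0.2, -0.6]
width: 1.0
grip_force: 0.0
```

Call:
drive_tool(rows=[[0,0,0,0,0,-0.025,1],[0,0,0,0,0,-0.03,1],[0,0,0,0,0,-0.03,1],[0,0,0,0,0,-0.01,1],[0,0,0,0,0,0,1],[0,0,0,0,0,0,1]])

```text
time: 7.57
tool_pos: [0.5574, 0.115, 0.2752]
tcp_rot: [2.11, 2.327, 0.001]
wrist_force: [-0.3, 0.6, -1.0]
width: 1.002
grip_force: 0.0
```

```bash
python3 to.py .5596 .116 .160 5.5; python3 - <<'E'
from h import *
s=status.read_state();p=read_camera('wrist');save(p,'w3.png')
for m in masks_of(p,'square_bottle'): print(m['score'],m['bbox'])
E
```

```text
t 7.5667 pos [0.5574 0.115  0.2752] ydir 5.58 tilt 0.03 q [ 0.16   0.039  1.78  -0.     1.322  0.062] w 1.002 F [-0.3  0.6 -1. ] grip 0.0
tool shift [0.0008 0.0022 0.1152]
az 0.08
0.97 [182.0, 173.8, 250.1, 240.2]
```

View pics/w3.png

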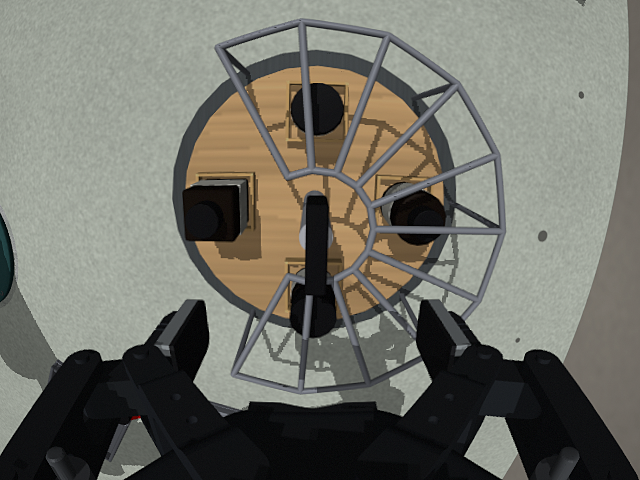

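```bash
python3 - <<'E'
from h import *
s=status.read_state();p=read_camera('wrist');c0=p['color'].astype(int)
m=((c0[:,:,0]-c0[:,:,2])>45);m[:50]=0;m[330:]=0;m[:,:165]=0;m[:,460:]=0
h=cv2.convexHull(np.argwhere(m)[:,::-1].astype(np.int32))[:,0]
from scipy.optimize import least_squares
P=np.array([wray(p,s,q,.026) for q in h])
r=least_squares(lambda x:np.hypot(*(P-x[:2]).T)-x[2],[.56,.114,.145],loss='soft_l1',f_scale=.002);print('disc',r.x.round(4),np.abs(r.fun).max())
c=r.x[:2];W=lambda u,v,z:wray(p,s,(u,v),z)
A=[]
for n,q in dict(a=W(219,47,.142),b=W(289,177,.142),c=W(235,375,.142),d=W(290,278,.142)).items():A.append(ang(q-c)%360);print(n,np.hypot(*(q-c)).round(4),A[-1])
print('gap',(A[0]+A[2])/2,(A[1]+A[3])/2)
k1,k2=W(317,197,.201),W(315,294,.201);print('knob dir',ang(k1-k2),((k1+k2)/2).round(4))
print('pocket wall',ang(W(190,173,.04)-W(256,174,.04)),W(256,174,.04).round(4),'rightwall',ang(W(256,174,.04)-W(252,230,.04)))
print('thinpocket top wall dir',ang(W(289,83,.04)-W(347,83,.04)))
for n,q in dict(cap=W(204,218,.126),thin=W(317,109,.11),).items():print(n,q.round(4),ang(q-c)%360,np.hypot(*(q-c)).round(4))
print('body top corners z.106',W(183,189,.106),W(246,187,.106),W(240,239,.106),W(183,241,.106))
E
```

```text
disc [0.5598 0.1157 0.1439] 0.0007303319834424671
a 0.1576 123.3
b 0.0449 124.1
c 0.1582 247.1
d 0.0462 247.2
gap 185.2 185.64999999999998
knob dir 94.6 [0.5577 0.1191]
pocket wall -176.9 [0.495  0.1404] rightwall 89.5
thinpocket top wall dir -174.2
cap [0.4662 0.1115] 182.5 0.0937
thin [0.5503 0.2069] 95.9 0.0918
body top corners z.106 [0.44010535 0.13081392] [0.49679776 0.13674194] [0.49393864 0.09024823] [0.44061249 0.08309845]
```

Call:
drive_tool(rows=[[0,0,0,0.003,-0.025,0,1],[0,0,0,0,-0.035,0,1],[0,0,0,0,-0.032,0,1],[0,0,-7,0,0,0,1],[0,0,-7,0,0,0,1],[0,0,-7,0,0,0,1],[0,0,-7,0,0,0,1],[0,0,-7,0,0,0,1]])

```text
time: 8.38
tool_pos: [0.4643, 0.1089, 0.2732]
tcp_rot: [-1.303, -2.855, 0.003]
wrist_force: [-0.2, 0.7, 0.5]
width: 1.001
grip_force: 0.0
```

Call:
drive_tool(rows=[[0,0,-7,0,0,0,1],[0,0,-7,0,0,0,1],[0,0,-7,0,0,0,1],[0,0,-7,0,0,0,1],[0,0,-7,0,0,0,1],[0,0,-7,0,0,0,1],[0,0,-7,0,0,0,1],[0,0,-6,0,0,0,1]])

```text
time: 9.05
tool_pos: [0.4644, 0.1089, 0.273]
tcp_rot: [0.162, -3.134, 0.001]
wrist_force: [0.3, -0.1, -0.1]
width: 1.0
grip_force: 0.0
```

Call:
drive_tool(rows=[[0,0,0,0,0,0.03,1],[0,0,0,0,0,0.03,1],[0,0,0,0,0,0,1],[0,0,0,0,0,0,1]])

```text
time: 9.38
tool_pos: [0.4629, 0.1086, 0.2121]
tcp_rot: [0.152, -3.13, 0.001]
wrist_force: [0.0, 0.3, 0.1]
width: 0.999
grip_force: 0.0
```

```bash
python3 to.py .4655 .108 .062 95.4; python3 - <<'E'
from h import *
s=status.read_state();p=read_camera('wrist');save(p,'w4.png')
for m in masks_of(p,'square_bottle'): print(m['score'],m['bbox'])
E
```

```text
t 9.3833 pos [0.4629 0.1086 0.2121] ydir 95.57 tilt 0.43 q [ 0.178 -0.101  2.033  0.     1.217 -1.49 ] w 0.999 F [0.  0.3 0.1] grip 0.0
tool shift [-0.0036 -0.0008  0.1501]
az 0.17
0.9 [277.4, 191.6, 348.0, 273.2]
0.62 [0.0, 34.1, 91.9, 103.2]
```

View pics/w4.png

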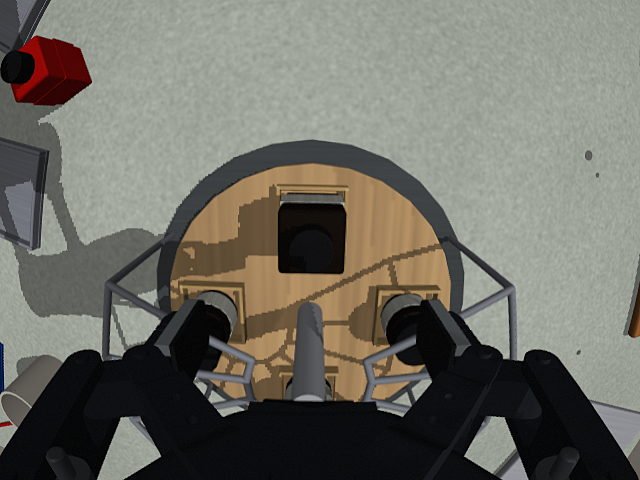

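Call:
drive_tool(rows=[[0,0,0,-0.001,0,0.02,1],[0,0,0,0,0,0.025,1],[0,0,0,0,0,0.025,1],[0,0,0,0,0,0.025,1],[0,0,0,0,0,0.02,1],[0,0,0,0,0,0.015,1],[0,0,0,0,0,0,1],[0,0,0,0,0,0,1]])

```text
time: 10.15
tool_pos: [0.4673, 0.1093, 0.0862]
tcp_rot: [-0.153, 3.137, 0.0]
wrist_force: [-0.6, -0.1, 0.0]
width: 0.998
grip_force: 0.0
```

```bash
python3 to.py .4655 .107 .062 95.4
```

```text
t 10.15 pos [0.4673 0.1093 0.0862] ydir 95.58 tilt 0.04 q [ 0.178  0.036  2.153 -0.     0.951 -1.49 ] w 0.998 F [-0.6 -0.1  0. ] grip 0.0
tool shift [ 0.002  -0.0021  0.0242]
az 0.18
```

Call:
drive_tool(rows=[[0,0,0,0.001,-0.001,0.012,1],[0,0,0,0,0,0.011,1],[0,0,0,0,0,0,1],[0,0,0,0,0,0,0.8],[0,0,0,0,0,0,0.7],[0,0,0,0,0,0,0.6],[0,0,0,0,0,0,0.5],[0,0,0,0,0,0,0.4]], force=30)

```text
time: 10.82
tool_pos: [0.4665, 0.1082, 0.0633]
tcp_rot: [-0.153, 3.136, 0.0]
wrist_force: [0.1, -0.0, 4.1]
width: 0.562
grip_force: 31.3
```

Call:
drive_tool(rows=[[0,0,0,0,0,0,0.2],[0,0,0,0,0,0,0],[0,0,0,0,0,0,0],[0,0,0,0,0,0,0]], force=35)

```text
time: 11.15
tool_pos: [0.4665, 0.1082, 0.0633]
tcp_rot: [-0.153, 3.136, 0.0]
wrist_force: [-1.2, -1.0, 5.6]
width: 0.561
grip_force: 35.0
```

```bash
python3 to.py .4655 .107 .062 95.4; python3 - <<'E'
from h import *
for k in('top','side'):
    p=read_camera(k);save(p,k+'5.png')
t=cv2.imread('pics/side5.png')[160:300,210:390]
cv2.imwrite('pics/c5.png',cv2.resize(t,None,fx=4,fy=4))
E
```

```text
t 11.15 pos [0.4665 0.1082 0.0633] ydir 95.57 tilt 0.1 q [ 0.176  0.066  2.172  0.     0.901 -1.492] w 0.561 F [-1.2 -1.   5.6] grip 35.0
tool shift [ 0.0011 -0.0011  0.0013]
az 0.17
```

View pics/c5.png

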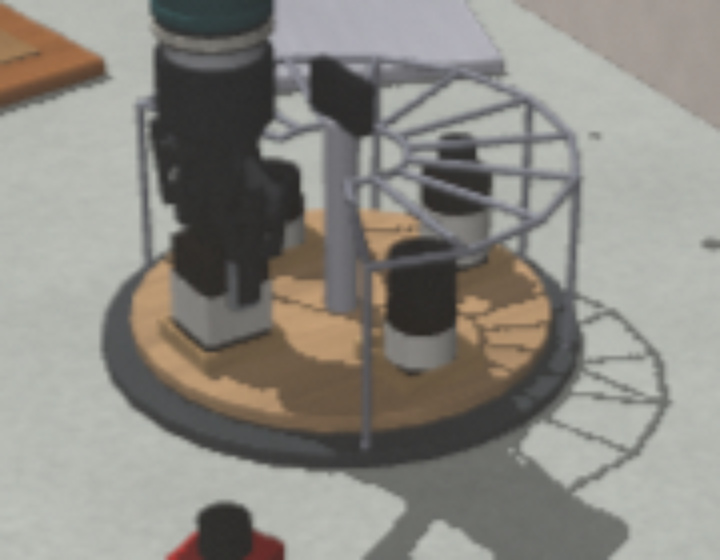

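Call:
drive_tool(rows=[[0,0,0,0,0,-0.005,0],[0,0,0,0,0,-0.012,0],[0,0,0,0,0,-0.022,0],[0,0,0,0,0,-0.028,0],[0,0,0,0,0,-0.028,0],[0,0,0,0,0,-0.028,0],[0,0,0,0,0,-0.022,0],[0,0,0,0,0,-0.008,0]], force=45)

```text
time: 11.92
tool_pos: [0.4672, 0.1084, 0.2189]
tcp_rot: [-0.153, 3.133, 0.001]
wrist_force: [0.6, -0.3, -1.4]
width: 0.557
grip_force: 46.6
```

```bash
python3 to.py .463 -.271 .215 95.4; python3 - <<'E'
from h import *
p=read_camera('side');save(p,'side6.png')
pt=read_camera('top');print([(round(m['score'],2),m['bbox']) for m in masks_of(p,'square_bottle')])
for q in (pt,p):
  for m in masks_of(q,'ink_tray')[:4]:
    r=cv2.minAreaRect(np.argwhere(m['mask'])[:,::-1].astype(np.int32));print(round(m['score'],2),r[0])
    h=cv2.convexHull(np.argwhere(m['mask'])[:,::-1].astype(np.int32))
    e=cv2.approxPolyDP(h,4,True)[:,0]
    P=np.array([ray(q,a,.018)[:2] for a in e]).round(4);print(P.tolist(),P.mean(0))
E
```

```text
t 11.9167 pos [0.4672 0.1084 0.2189] ydir 95.58 tilt 0.31 q [ 0.176 -0.107  2.026 -0.     1.218 -1.492] w 0.557 F [ 0.6 -0.3 -1.4] grip 46.6
tool shift [ 0.0411 -0.3772  0.0035]
az 0.18
[(0.92, [250.3, 285.5, 281.5, 334.6]), (0.78, [250.7, 152.7, 275.3, 195.4])]
0.75 (410.6822204589844, 149.02178955078125)
[[0.7734, -0.497], [0.6593, -0.45], [0.7034, -0.3467], [0.8126, -0.3922]] [ 0.737175 -0.421475]
0.72 (361.1941223144531, 237.2472686767578)
[[0.5095, -0.3359], [0.3975, -0.3158], [0.4176, -0.2035], [0.5335, -0.2277]] [ 0.464525 -0.270725]
0.9 (340.47589111328125, 329.3929443359375)
[[0.4977, -0.3496], [0.3852, -0.3283], [0.4179, -0.1965], [0.5326, -0.2226]] [ 0.45835 -0.27425]
0.86 (226.57669067382812, 379.3732604980469)
[[0.3036, -0.2508], [0.2225, -0.4055], [0.0868, -0.3359], [0.1646, -0.1759]] [ 0.194375 -0.292025]
0.7 (482.9901123046875, 329.9010009765625)
[[0.7556, -0.506], [0.6497, -0.4675], [0.6961, -0.3523], [0.8109, -0.3911]] [ 0.728075 -0.429225]
```

View pics/side6.png

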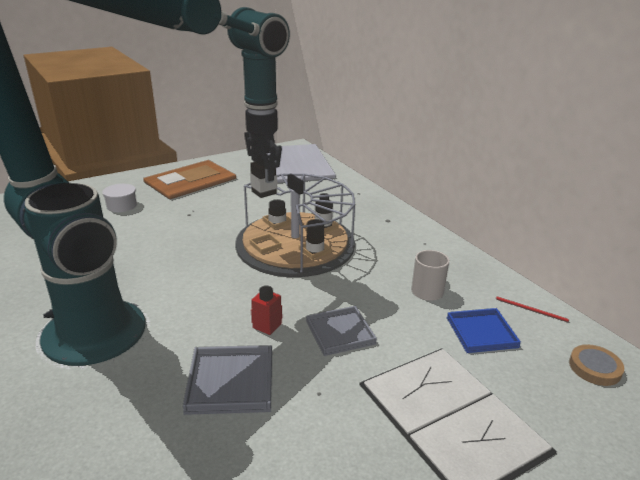

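Call:
drive_tool(rows=[[0,0,0,0.001,-0.01,0,0],[0,0,0,0.003,-0.02,0,0],[0,0,0,0.003,-0.028,0,0],[0,0,0,0.003,-0.028,0,0],[0,0,0,0.003,-0.028,0,0],[0,0,0,0.003,-0.028,0,0],[0,0,0,0.003,-0.028,0,0],[0,0,0,0.003,-0.028,0,0]])

```text
time: 12.83
tool_pos: [0.4615, -0.0929, 0.2135]
tcp_rot: [0.153, -3.135, -0.001]
wrist_force: [0.6, 0.5, -1.1]
width: 0.56
grip_force: 46.7
```

Call:
drive_tool(rows=[[0,0,0,0.003,-0.028,0,0],[0,0,0,0.003,-0.028,0,0],[0,0,0,0.003,-0.028,0,0],[0,0,0,0.003,-0.028,0,0],[0,0,0,0.003,-0.028,0,0],[0,0,0,0.003,-0.025,0,0],[0,0,0,0.001,-0.014,0,0],[0,0,0,0,0,0,0]])

```text
time: 13.5
tool_pos: [0.4604, -0.2737, 0.2138]
tcp_rot: [0.148, -3.136, -0.001]
wrist_force: [-0.0, -0.2, -1.5]
width: 0.557
grip_force: 46.8
```

Call:
drive_tool(rows=[[0,0,3,0,0,0,0],[0,0,5,0,0,0,0],[0,0,5,0,0,0,0],[0,0,2,0,0,0,0],[0,0,0,0,0,0,0],[0,0,0,0,0,0,0]])

```text
time: 14.0
tool_pos: [0.4611, -0.27, 0.2145]
tcp_rot: [-0.255, -3.13, -0.002]
wrist_force: [-0.2, 0.2, -1.9]
width: 0.557
grip_force: 46.6
```

```bash
python3 to.py .463 -.271 .215 80
```

```text
t 14.0 pos [ 0.4611 -0.27    0.2145] ydir 80.69 tilt 0.1 q [-0.577  0.01   1.922  0.     1.211 -1.985] w 0.557 F [-0.2  0.2 -1.9] grip 46.6
tool shift [-0.0021 -0.0006 -0.0005]
az 0.69
```

Call:
drive_tool(rows=[[0,0,0,0,0,0.01,0],[0,0,0,0,0,0.025,0],[0,0,0,0,0,0.03,0],[0,0,0,0,0,0.03,0],[0,0,0,0,0,0.025,0],[0,0,0,0,0,0.02,0],[0,0,0,0,0,0.01,0],[0,0,0,0,0,0,0]])

```text
time: 14.67
tool_pos: [0.4589, -0.2693, 0.0618]
tcp_rot: [-0.257, -3.125, -0.005]
wrist_force: [-0.8, 0.2, -2.3]
width: 0.556
grip_force: 46.7
```

Call:
drive_tool(rows=[[0,0,0,0,0,0,0],[0,0,0,0,0,0.004,0],[0,0,0,0,0,0.004,0],[0,0,0,0,0,0,0]])

```text
time: 15.0
tool_pos: [0.4619, -0.2715, 0.0579]
tcp_rot: [0.258, 3.13, -0.001]
wrist_force: [-0.0, -0.1, -1.4]
width: 0.558
grip_force: 46.7
```

```bash
python3 to.py .463 -.271 .0423 80; python3 - <<'E'
from h import *
p=read_camera('side');save(p,'s7.png')
t=cv2.imread('pics/s7.png')[260:380,260:420]
cv2.imwrite('pics/c7.png',cv2.resize(t,None,fx=4,fy=4))
E
```

```text
t 15.0 pos [ 0.4619 -0.2715  0.0579] ydir 80.58 tilt 0.08 q [-0.578  0.176  2.059 -0.     0.905 -1.984] w 0.558 F [-0.  -0.1 -1.4] grip 46.7
tool shift [-0.0009  0.0006  0.0156]
az 0.58
```

View pics/c7.png

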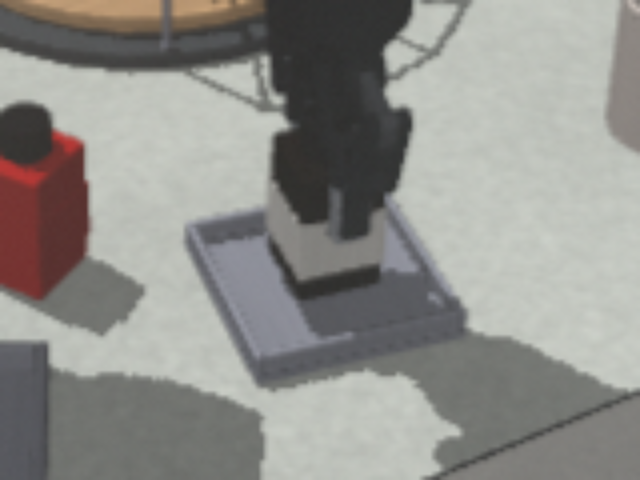

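Call:
drive_tool(rows=[[0,0,0,0,0,0.004,0],[0,0,0,0,0,0.004,0],[0,0,0,0,0,0.002,0],[0,0,0,0,0,0.002,0],[0,0,0,0,0,0,0],[0,0,0,0,0,0,0]])

```text
time: 15.55
tool_pos: [0.4612, -0.271, 0.045]
tcp_rot: [-0.258, -3.13, -0.0]
wrist_force: [0.7, 0.4, -2.3]
width: 0.554
grip_force: 46.7
```

Call:
drive_tool(rows=[[0,0,0,0,0,0.001,0],[0,0,0,0,0,0.001,0],[0,0,0,0,0,0,0]])

```text
time: 15.8
tool_pos: [0.4614, -0.2711, 0.0432]
tcp_rot: [-0.258, -3.131, -0.0]
wrist_force: [-0.1, -1.0, -1.7]
width: 0.56
grip_force: 46.7
```

Call:
drive_tool(rows=[[0,0,0,0,0,0.0007,0],[0,0,0,0,0,0,0]])

```text
time: 15.97
tool_pos: [0.4614, -0.2711, 0.0425]
tcp_rot: [-0.258, -3.131, 0.0]
wrist_force: [0.5, 0.2, -2.1]
width: 0.555
grip_force: 46.7
```

Call:
drive_tool(rows=[[0,0,0,0,0,0.0007,0],[0,0,0,0,0,0,0],[0,0,0,0,0,0,0]])

```text
time: 16.22
tool_pos: [0.4615, -0.2712, 0.0424]
tcp_rot: [0.258, 3.131, -0.0]
wrist_force: [-2.3, 0.9, 3.6]
width: 0.557
grip_force: 47.1
```

Contact. Release slowly and go up.

Call:
drive_tool(rows=[[0,0,0,0,0,0,0.58],[0,0,0,0,0,0,0.62],[0,0,0,0,0,0,0.7],[0,0,0,0,0,0,0.8],[0,0,0,0,0,0,1],[0,0,0,0,0,0,1],[0,0,0,0,0,0,1],[0,0,0,0,0,0,1]], force=20)

```text
time: 16.88
tool_pos: [0.4614, -0.2711, 0.0419]
tcp_rot: [0.258, 3.131, 0.0]
wrist_force: [-0.1, -0.3, -0.5]
width: 1.0
grip_force: 0.0
```

Call:
drive_tool(rows=[[0,0,0,0,0,-0.01,1],[0,0,0,0,0,-0.02,1],[0,0,0,0,0,-0.03,1],[0,0,0,0,0,-0.035,1],[0,0,0,0,0,-0.035,1],[0,0,0,0,0,-0.035,1],[0,0,0,0,0,0,1],[0,0,0,0,0,0,1]])

```text
time: 17.55
tool_pos: [0.4634, -0.2724, 0.2112]
tcp_rot: [0.258, 3.124, -0.006]
wrist_force: [0.6, -0.4, -0.6]
width: 1.005
grip_force: 0.0
```

```bash
python3 to.py; python3 - <<'E'
from h import *
p=read_camera('side');save(p,'s8.png')
t=cv2.imread('pics/s8.png')[160:360,220:460]
cv2.imwrite('pics/c8.png',cv2.resize(t,None,fx=3,fy=3))
E
```

```text
t 17.55 pos [ 0.4634 -0.2724  0.2112] ydir 80.57 tilt 0.43 q [-0.578  0.013  1.926 -0.     1.195 -1.984] w 1.005 F [ 0.6 -0.4 -0.6] grip 0.0
```

View pics/c8.png

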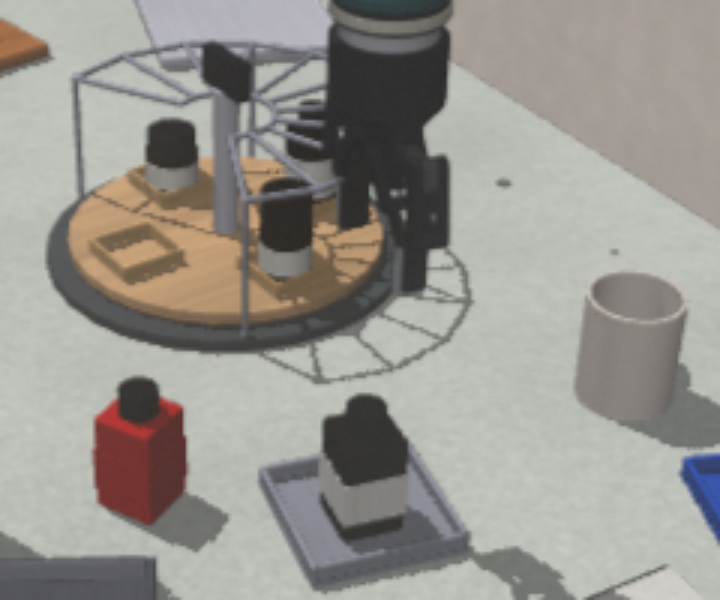

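```bash
python3 -c "
from h import *
print(workorder.finish_job())"
```

```text
the job is handed in; nothing more can be done
None
```

The square bottle stands upright on the floor of the small steel tray and has been let go; the last picture shows the other three bottles in their pockets and the mug standing, and the job was handed in at about 18 s of the allowed 67 s.

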